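# Lower the ratchet gong prop on the tuning slab

### The arm

A 6-joint arm with a two-finger parallel gripper is mounted at the origin on the work surface. World frame = base frame: x ahead of the robot, y to its left, z up, the work surface at z = 0. Lengths are in mm, angles in rad, forces in N, time in s.
With the tool pointing down it reaches from about 325 to 900 mm from the base axis. Payload 6.1 kg.
Tool frame: the origin (TCP) lies on the centre line of the jaws, within the pads' length; the fingertips stand 25 mm ahead of it and the grasp point (between the pads) lies 6 mm ahead of it (arm.tcp_to_tips is the distance from the TCP to the fingertips, in mm); z points along the fingers, y is the line along which they close (so a half turn about z gives the same grasp; the last joint's range is limited). The gripper opens to 87 mm and grips with 3 to 60 N. Pads are 19 mm wide; open, the fingers measure 117 mm over their backs; the gripper's body (75 mm by 190 mm) begins 51 mm behind the grasp point.
Start: joints at [1.1, 0.22, 1.526, -0, 1.395, -0.126], TCP at [211.253, 588.207, 247.538] pointing down, gripper open.
Joint ranges: [-2.98, 2.98], [-0.91, 2.08], [0.09, 2.57], [-1.24, 4.39], [0.2, 2.65], [-2.68, 2.68]. Speed limits (rad/s): [2.57, 2.57, 3.01, 3.14, 3.14, 3.14].

### API

Orientations are given as [roll, pitch, yaw] about the fixed x, y, z axes, in that order (R = Rz(yaw) Ry(pitch) Rx(roll)).
In Python, from workcell import arm gives the robot as it stands. The module is installed in compiled form; this text tells all that it offers.
- The arm moves only by the shell command python3 -m pendant 'ROWS' [FORCE]. ROWS is JSON, a list of rows, each an object with "claw": the finger opening in cm, from 0 to 8.7; "travel": the shift along the tool's x, y, z in cm, a list of three; "rotation": the turn, a rotation vector about the tool's x, y, z in rad, a list of three. A call has 1 to 20 rows; each row shifts and turns the commanded pose from where the row before left it, along the tool's axes as they then stand; what a row does not reach is not made up. A row lasts 1/12 s, in which the tool goes at most 41.7 mm and 7.16 degrees, less where a joint would pass 70% of its speed; a pose out of reach is approached as far as the arm can. A call with a gripper value outside its range is refused whole. The fingers move at their own pace and stop on an object; FORCE is the grip in N (left out, the last holds). Time passes only in rows, so rows that do not move let the fingers close. It gives the time, the measured TCP pose, the force, the opening and the grip force at its end, in the units of the state.
- arm.read_state(): the state, without advancing time (a new reading comes with each control period).
- arm.capture(name): name is "scene" or "top" or "wrist"; returns a dict with "color" (400x640x3 uint8, blue, green, red), "K" (3x3 intrinsics, pixels), "k1" (the pictures are not rectified: a ray, as slopes to the right and down, at radius r is drawn at 1 + k1 r^2 times it, then the intrinsics apply), "origin" and "attitude" of the camera in the world. Camera axes: x right, y down, z forward; pixel columns grow to the right and rows downward; lengths in mm; the calibration is good to about 2 mm. A picture is of the moment at which its call begins. There is no depth.
- arm.sign_off(): hands the job in; it is judged then, once.
Trained networks look in a picture, given as the dict that the camera call returned (one of the last four; its "shot" number tells which), for a name from the list of things; names that differ only in an ending like _2 or _b are one class to them, and where a whole thing is asked for, a point or a joint stands for the part that bears it (a point fixed in the world has none). Each returns a list of dicts, best first, with "conf" (0 to 1); they miss things now and then, are a little off and sometimes report something else, mostly with a low value. They report only what shows in the picture. A call takes as long as a camera call.
- arm.masks_of(thing, picture): "region" (400x640 bool, what is visible of it) and "extent" ([left, top, right, bottom] in pixels, round what is visible of it).
The state is a dict: "time_s": time; "qpos": joint angles; "qd": joint speeds; "joint_torque": joint torques, N m; "tcp_pos": TCP position; "eef_rot": TCP orientation; "force": force on the tool from outside, world axes, zero at the start; "torque": the same for the moment, N m; "finger_gap": opening from 0.0 (shut) to 1.0 (fully open); "grasp_force": force on a finger pad.
Only numpy, scipy, OpenCV 4.12 (cv2) and the standard library are available. Lean on these libraries where they do the work, as an engineer would, in place of code of your own. Each camera call takes 0.05 s, during which the arm holds its last target. There are 200 camera calls.

### The job

The ratchet prop clamped to the edge of the tuning slab is still raised from the last gong. Press the thumb tab of its pawl down until the pawl snaps free of the teeth, then push the arm down past its teeth until it lies level on its stop post. Only press and push: do not take hold of the arm or the pawl's tab, lift the arm or force it against the locked pawl, and leave the gong, file, mallet and pin block where they are.

Things in the scene. Friction and masses are not known exactly. Their poses are not given: they have to be found in the camera images.
- prop: Fixed base of the ratchet prop: dark steel plate 345 x 64 x 8 mm on the slab, with a cast bracket 54 mm wide. Origin: on the slab's top (z = 75 mm), under the arm's hinge. x is level and points the way the arm points, away from the clamp; z is up. Along x from the origin: crossbar of the levelled arm +190 mm, stop post +85, pawl pin -78 (89 mm above the slab), thumb tab -133, clamp screw -203.
- clamp_top (a point): Top of the iron screw clamp that holds the plate's end to the slab's edge: middle of its T-bar, which is 98 mm wide across the base's x axis; nothing of the clamp stands higher than 98 mm above the slab. Not to be moved.
- hinge (a point): Centre of the arm's hinge pin, 60 mm above the slab, its line along the base's y axis.
- crossbar (a point): Centre of the rubber-sleeved round crossbar at the arm's free end: 22 mm thick, 90 mm long along the hinge line (102 mm over its steel ends), 190 mm from the hinge. The arm is a flat dark bar 30 mm wide, 14 mm thick. The point turns with the arm: x runs along the arm away from the hinge, z is square to its upper face.
- thumb_tab (a point): Middle of the upper face of the pawl's thumb tab, a ribbed dark steel plate 30 mm (along the base's x) by 28 mm, on the tail of the pawl, 55 mm from the pawl pin. With the pawl seated it is 102 mm above the slab. It goes down some 11 mm to the snap point and 22 mm in all; the space below it is free.
- rest_arm (a joint): Angle of the arm above level, rad. 0 = level on its stop post; it starts between 0.62 and 0.92. While the pawl is in the teeth the arm cannot be lowered by more than one tooth (0.16). With the pawl free a stiff hinge keeps the arm where it is left; pushing it down takes 4 to 10 N at the crossbar.
- pawl (a joint): Angle of the pawl, rad. 0 to 0.07 = seated in the teeth (0.07 when it rides on a tooth's tip); pressing the tab down increases it. An over-centre spring (about 5 N at the tab at first, falling to nothing at 0.2) pushes it back into the teeth below 0.2, and above 0.2 snaps it over to 0.4, where it stays free without being held.
- gong: Bystander: small bronze kettle gong standing mouth down on the slab, 176 mm wide, 98 mm high with its boss. Origin: centre of its underside.
- file: Bystander: flat steel file with a bare tang, 315 x 30 x 7 mm, lying on the slab. Origin: underside of the blade's middle.
- mallet: Bystander: striking mallet lying on the slab, horn head 70 mm long and 40 mm thick, wooden stick reaching 240 mm from it. Origin: on the slab under the head's centre.
- pin_block: Bystander: wooden block 50 x 125 x 28 mm in which three 8 mm brass pins stand, 88 mm high in all. Origin: centre of its underside.

How it is judged (in metres and radians):
On the way, in this order (a step that is already met when the one before it is completed fails the run):
1. the pawl is thrown free while the arm still stands raised (value of joint pawl above 0.3 rad and value of joint rest_arm above 0.42 rad), for 0.1 s.
2. the arm is pushed down level (value of joint rest_arm below 0.05 rad), for 0.1 s.
At the end, for the whole second after the job is handed in: The arm lies level on its stop post (joint under 0.05 rad) after the pawl was thrown free with the arm still raised, and the gong, file, mallet and pin block are within 20 mm of where they stood (value of joint rest_arm below 0.05 rad and linear speed of gong below 0.02 m/s and distance of each of gong, file, mallet, pin_block from where it was at the start of the episode below 0.02 m); the robot touches nothing.
It fails at once if a bystander is moved more than 20 mm (distance of any of gong, file, mallet, pin_block from where it was at the start of the episode above 0.02 m).
It fails at once if the arm is lifted (raised by more than about 0.16 rad from its start) (distance of crossbar from where it was at the start of the episode above 0.031 m and value of joint rest_arm above 0.77 rad).
It fails at once if the arm is forced (over 35 N) against the locked pawl (value of joint pawl below 0.1 rad and value of joint rest_arm above 0.1 rad and contact force between any of the fingers, the arm and rest_arm above 35 N).
It fails at once if the arm is taken between the fingers (x of the grasp point in the frame of crossbar between -0.14 and 0.009 m and y of the grasp point in the frame of crossbar between -0.012 and 0.012 m and z of the grasp point in the frame of crossbar between -0.012 and 0.009 m).
It fails at once if the pawl's tab is taken between the fingers (distance between the grasp point and thumb_tab below 0.009 m).
It also fails if it takes over 48 s, if anything falls off the work surface, if the arm or the gripper's body presses on something with over 40 N, if the wrist force passes 120 N, or if a joint passes its speed limit or range.

## Working session

There is one attempt and no reset: what is moved stays moved. The work goes in short steps, Python scripts to look and compute and a shell command to move; the robot and the scene stay as the last step left them, time stands still between calls to the robot, and variables do not carry over. Pictures are saved under pics/ and viewed, at most 10 in all, crops included, and the job is handed in when it is done.

```bash
mkdir -p pics
cat > h.py <<'E'
import numpy as np, cv2
from workcell import arm
from scipy.spatial.transform import Rotation as R
def rot(p):
    a=np.array(p['attitude'],float)
    if a.shape==(3,3): return a
    return R.from_euler('xyz',a).as_matrix() if a.size==3 else R.from_quat(a).as_matrix()
def D(p): return np.array([p['k1'],0,0,0],float)
def ray(p,uv):
    n=cv2.undistortPoints(np.array([[uv]],float),np.array(p['K'],float),D(p))[0,0]
    return np.array(p['origin'],float), rot(p)@np.array([n[0],n[1],1])
def atz(p,uv,z):
    o,d=ray(p,uv); return o+d*(z-o[2])/d[2]
def proj(p,X):
    X=np.atleast_2d(np.array(X,float)); Rm=rot(p).T
    return cv2.projectPoints(X,cv2.Rodrigues(Rm)[0],-Rm@np.array(p['origin'],float),np.array(p['K'],float),D(p))[0][:,0]
E
python3 - <<'E'
from h import *
for n in ['scene','top']:
    p=arm.capture(n); cv2.imwrite(f'pics/{n}0.png',p['color'])
    print(n,p['origin'],p['attitude'],p['k1'])
    for t in ['prop','clamp_top','hinge','crossbar','thumb_tab','rest_arm','pawl','gong','file','mallet','pin_block']:
        try:
            for m in arm.masks_of(t,p)[:2]:
                v,u=np.nonzero(m['region']); c=(u.mean(),v.mean())
                print(t,round(m['conf'],2),m['extent'],np.round(c),len(u),atz(p,c,75).round())
        except Exception as e: print(t,e)
E
```

```text
scene [901.15503384 474.01773797 890.72073837] [-2.44916746  0.01191742  2.49123648] -0.051101248354948524
prop 0.71 [231.4, 144.1, 339.6, 241.5] [281. 193.] 3452 [ 583. -160.   75.]
prop 0.54 [251.6, 156.5, 284.9, 187.8] [268. 172.] 296 [ 565. -260.   75.]
clamp_top 0.59 [231.5, 142.5, 336.4, 241.7] [280. 193.] 3325 [ 584. -162.   75.]
hinge 0.61 [231.6, 143.2, 335.6, 241.4] [280. 193.] 3442 [ 584. -162.   75.]
crossbar 0.7 [275.2, 185.5, 334.5, 211.6] [303. 197.] 873 [ 539. -108.   75.]
thumb_tab 0.63 [253.1, 155.8, 284.8, 187.2] [266. 170.] 238 [ 568. -269.   75.]
rest_arm 0.61 [273.4, 181.5, 334.1, 211.5] [303. 197.] 951 [ 541. -108.   75.]
pawl 0.58 [251.4, 157.4, 283.9, 186.2] [268. 171.] 308 [ 566. -264.   75.]
gong 0.97 [326.1, 254.7, 407.6, 330.6] [367. 293.] 4490 [592. 234.  75.]
file 0.76 [220.2, 207.5, 278.0, 287.6] [249. 252.] 1077 [761. -41.  75.]
mallet 0.92 [301.7, 148.0, 363.2, 208.0] [326. 171.] 676 [ 420. -151.   75.]
pin_block 0.67 [395.8, 226.8, 441.1, 274.8] [417. 254.] 1083 [416. 232.  75.]
pin_block 0.6 [329.9, 254.1, 403.5, 330.5] [368. 293.] 4437 [592. 234. 
[... 486 characters left out ...]
 627. -187.   75.]
rest_arm 0.58 [300.8, 161.1, 379.7, 205.8] [329. 184.] 1144 [626.  -5.  75.]
rest_arm 0.52 [318.7, 236.9, 421.1, 264.9] [380. 251.] 905 [ 433. -141.   75.]
pawl 0.75 [365.8, 175.6, 419.3, 188.5] [397. 181.] 425 [ 629. -195.   75.]
pawl 0.43 [301.6, 158.3, 459.1, 201.1] [376. 186.] 3536 [ 615. -138.   75.]
gong 0.67 [208.9, 156.9, 270.1, 225.2] [237. 188.] 3166 [621. 257.  75.]
file 0.87 [295.7, 129.6, 408.8, 144.8] [345. 136.] 1061 [763. -54.  75.]
file 0.71 [362.8, 179.0, 419.7, 188.8] [394. 182.] 407 [ 628. -188.   75.]
mallet 0.64 [319.5, 236.2, 423.3, 264.6] [378. 251.] 972 [ 433. -135.   75.]
pin_block 0.57 [222.1, 243.6, 262.9, 271.1] [243. 256.] 816 [429. 240.  75.]
```

Run:
```python
import cv2
t=cv2.imread('pics/top0.png')[110:280,200:470]; s=cv2.imread('pics/scene0.png')[120:340,200:460]
cv2.imwrite('pics/tc.png',cv2.resize(t,(798,502),interpolation=2)); cv2.imwrite('pics/sc.png',cv2.resize(s,(702,594),interpolation=2))
```

```text
(no output)
```

View pics/tc.png

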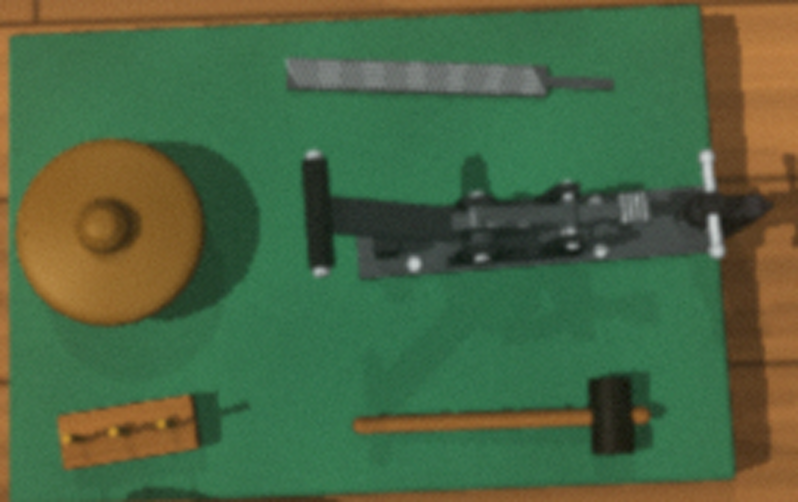

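View pics/sc.png

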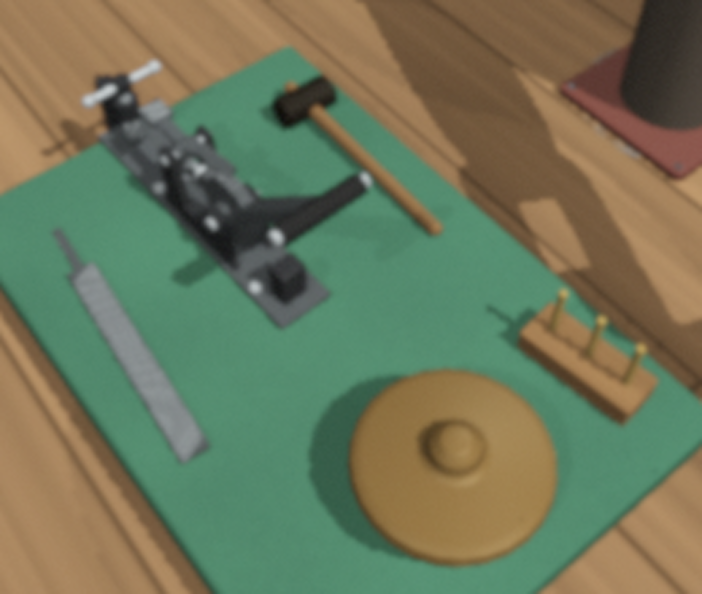

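The top crop shows the tab at about (414,180) full-image pixels, the T-bar's middle at (440.6,179), and the crossbar ends at (306,162) and (308,202). In the scene crop the crossbar ends are at (303,208) and (335,187).

Run:
```python
from h import *
t=arm.capture('top'); s=arm.capture('scene')
def tri(a,b):
    o1,d1=ray(t,a);o2,d2=ray(s,b)
    k=np.linalg.lstsq(np.c_[d1,-d2],o2-o1,rcond=None)[0]; A=o1+k[0]*d1;B=o2+k[1]*d2
    return ((A+B)/2).round(1),np.linalg.norm(A-B).round(1)
c=lambda x,y:(200+x/2.956,110+y/2.956)
q=lambda x,y:(200+x/2.7,120+y/2.7)
e1=tri(c(313,155),q(277,237));e2=tri(c(320,271),q(364,180));print('bar ends',e1,e2)
T1=tri(c(706,155),q(87,100));T2=tri(c(717,252),q(157,67));print('Tbar',T1,T2)
tab=atz(t,c(633,207),177);print('tab',tab, proj(s,tab))
cm=(T1[0]+T2[0])/2; cb=(e1[0]+e2[0])/2
x=cb-cm;yaw=np.arctan2(x[1],x[0]);print('yaw',yaw,'bar dir',np.arctan2(*(e1[0]-e2[0])[[1,0]]))
ux=np.array([np.cos(yaw),np.sin(yaw),0]); h=tab+133*ux; h[2]=135; print('hinge',h,'from clamp',cm+203*ux)
v=cb-h;print('arm ang',np.arctan2(v[2],v@ux),np.linalg.norm(v))
X=[h+ux*a+[0,0,b] for a,b in [(0,0),(-133,42),(85,-50),(-203,33),(190,0)]]
for p,n in((t,'t'),(s,'s')): print(n,proj(p,X).round())
st=arm.read_state();print(st['tcp_pos'],st['eef_rot'],st['finger_gap'],arm.tcp_to_tips,st['time_s'])
```

```text
bar ends (array([644.6,  51.6, 266.7]), np.float64(4.5)) (array([549.7,  47.3, 267. ]), np.float64(3.3))
Tbar (array([ 657.2, -291.2,  169.5]), np.float64(3.3)) (array([ 569.8, -295.7,  165.3]), np.float64(6.5))
tab [ 612.40416964 -224.2554242   177.        ] [[256.36282382 161.14474683]]
yaw 1.6184417806901092 bar dir 0.045279882835398716
hinge [606.06972153 -91.40635658 135.        ] from clamp [603.83163184 -90.68037048 167.4       ]
arm ang 0.7514467250513827 193.14372141248666
t [[362. 186.]
 [414. 180.]
 [330. 192.]
 [440. 179.]
 [291. 192.]]
s [[286. 198.]
 [256. 161.]
 [306. 228.]
 [244. 151.]
 [331. 243.]]
[211.26033964 588.20473519 247.54507408] [3.14158555e+00 9.36555358e-06 2.79680089e+00] 0.9984410973905029 25.0 1.3
```

```bash
python3 -m pendant '[{"claw":0,"travel":[0,0,-1],"rotation":[0,0,0.118]},{"claw":0,"travel":[0,0,-1],"rotation":[0,0,0.118]},{"claw":0,"travel":[0,0,-1],"rotation":[0,0,0.118]},{"claw":0,"travel":[0,0,-1],"rotation":[0,0,0.118]},{"claw":0,"travel":[0,0,-1],"rotation":[0,0,0.118]},{"claw":0,"travel":[0,0,-1],"rotation":[0,0,0.118]},{"claw":0,"travel":[0,0,-1],"rotation":[0,0,0.118]},{"claw":0,"travel":[0,0,-1],"rotation":[0,0,0.118]},{"claw":0,"travel":[0,0,-1],"rotation":[0,0,0.118]},{"claw":0,"travel":[0,0,-1],"rotation":[0,0,0.118]},{"claw":0,"travel":[-3.3,1.45,0],"rotation":[0,0,0]},{"claw":0,"travel":[-3.3,1.45,0],"rotation":[0,0,0]},{"claw":0,"travel":[-3.3,1.45,0],"rotation":[0,0,0]},{"claw":0,"travel":[-3.3,1.45,0],"rotation":[0,0,0]},{"claw":0,"travel":[-3.3,1.45,0],"rotation":[0,0,0]},{"claw":0,"travel":[-3.3,1.45,0],"rotation":[0,0,0]},{"claw":0,"travel":[-3.3,1.45,0],"rotation":[0,0,0]},{"claw":0,"travel":[-3.3,1.45,0],"rotation":[0,0,0]},{"claw":0,"travel":[-3.3,1.45,0],"rotation":[0,0,0]},{"claw":0,"travel":[-3.3,1.45,0],"rotation":[0,0,0]}]' 10
```

```text
time_s: 2.97
tcp_pos: [371.6, 263.6, 347.8]
eef_rot: [3.141, -0.0, 1.617]
force: [1.3, -0.1, -0.5]
finger_gap: 0.005
grasp_force: 0.0
```

```bash
python3 -m pendant '[{"claw":0,"travel":[-3.3,1.45,0],"rotation":[0,0,0]},{"claw":0,"travel":[-3.3,1.45,0],"rotation":[0,0,0]},{"claw":0,"travel":[-3.3,1.45,0],"rotation":[0,0,0]},{"claw":0,"travel":[-3.3,1.45,0],"rotation":[0,0,0]},{"claw":0,"travel":[-3.3,1.45,0],"rotation":[0,0,0]},{"claw":0,"travel":[-3.3,1.45,0],"rotation":[0,0,0]},{"claw":0,"travel":[-3.3,1.45,0],"rotation":[0,0,0]},{"claw":0,"travel":[-3.3,1.45,0],"rotation":[0,0,0]},{"claw":0,"travel":[-3.3,1.45,0],"rotation":[0,0,0]},{"claw":0,"travel":[-3.3,1.45,0],"rotation":[0,0,0]},{"claw":0,"travel":[-3.3,1.45,0],"rotation":[0,0,0]},{"claw":0,"travel":[0,0,0],"rotation":[0,0,0]}]'
```

```text
time_s: 3.97
tcp_pos: [548.7, -95.5, 346.6]
eef_rot: [-3.141, 0.002, 1.612]
force: [0.1, 0.5, 0.1]
finger_gap: 0.007
grasp_force: 0.0
```

```bash
python3 -m pendant '[{"claw":0,"travel":[-3.3,1.45,0],"rotation":[0,0,0]},{"claw":0,"travel":[-3.3,1.45,1],"rotation":[0,0,0]},{"claw":0,"travel":[-3.3,1.45,2],"rotation":[0,0,0]},{"claw":0,"travel":[-3.3,1.45,2],"rotation":[0,0,0]},{"claw":0,"travel":[0,0,2],"rotation":[0,0,0]},{"claw":0,"travel":[0,0,0],"rotation":[0,0,0]}]'
python3 - <<'E'
from h import *
p=arm.capture('wrist')
im=p['color'].copy()
for t in ['thumb_tab','pawl']:
    for m in arm.masks_of(t,p)[:2]:
        v,u=np.nonzero(m['region']); c=(u.mean(),v.mean()); print(t,m['conf'],m['extent'],np.round(c),atz(p,c,177))
st=arm.read_state();print(st['tcp_pos'],proj(p,[[612,-224,177],np.array(st['tcp_pos'])-[0,0,25]]))
cv2.imwrite('pics/w1.png',im)
E
```

```text
time_s: 4.47
tcp_pos: [609.2, -219.7, 271.0]
eef_rot: [-3.133, -0.005, 1.614]
force: [0.6, 0.8, -0.3]
finger_gap: 0.003
grasp_force: 0.0
thumb_tab 0.72 [305.7, 30.3, 337.9, 224.2] [320. 131.] [ 608.7488204  -158.67287093  177.        ]
pawl 0.7 [304.3, 29.8, 338.7, 224.0] [320. 132.] [ 608.82870231 -159.03021767  177.        ]
[ 611.43477641 -218.39904042  278.68051901] [[320.40429432 206.53701085]
 [320.76020449 238.83006593]]
```

View pics/w1.png

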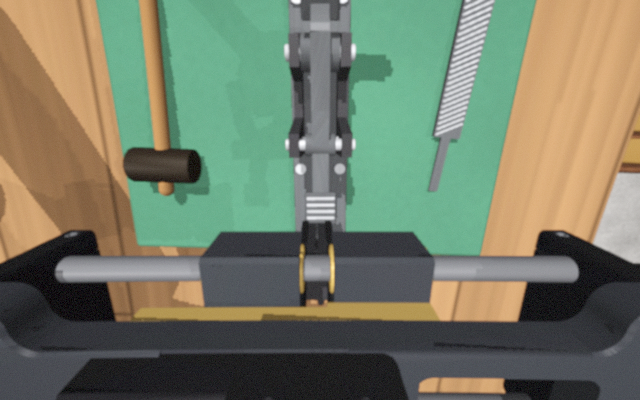

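The ribbed tab is at (320,207) in the wrist picture, which matches the prediction to within a pixel. I'll descend now.

```bash
python3 -m pendant '[{"claw":0,"travel":[-0.6,0,1.5],"rotation":[0,0,0]},{"claw":0,"travel":[0,0,1.5],"rotation":[0,0,0]},{"claw":0,"travel":[0,0,1.5],"rotation":[0,0,0]},{"claw":0,"travel":[0,0,1.3],"rotation":[0,0,0]},{"claw":0,"travel":[0,0,0.8],"rotation":[0,0,0]},{"claw":0,"travel":[0,0,0],"rotation":[0,0,0]},{"claw":0,"travel":[0,0,0],"rotation":[0,0,0]}]'
```

```text
time_s: 5.2
tcp_pos: [611.8, -224.8, 212.3]
eef_rot: [3.141, 0.0, 1.617]
force: [-0.6, -0.3, 0.6]
finger_gap: 0.006
grasp_force: 0.0
```

```bash
python3 -m pendant '[{"claw":0,"travel":[0,0,0.4],"rotation":[0,0,0]},{"claw":0,"travel":[0,0,0.4],"rotation":[0,0,0]},{"claw":0,"travel":[0,0,0.3],"rotation":[0,0,0]},{"claw":0,"travel":[0,0,0],"rotation":[0,0,0]}]'
```

```text
time_s: 5.53
tcp_pos: [612.1, -225.8, 201.0]
eef_rot: [3.14, 0.001, 1.617]
force: [0.6, -0.3, 3.7]
finger_gap: 0.01
grasp_force: 1.9
```

```bash
python3 -m pendant '[{"claw":0,"travel":[0,0,0.3],"rotation":[0,0,0]},{"claw":0,"travel":[0,0,0.3],"rotation":[0,0,0]},{"claw":0,"travel":[0,0,0.3],"rotation":[0,0,0]},{"claw":0,"travel":[0,0,0.3],"rotation":[0,0,0]},{"claw":0,"travel":[0,0,0.3],"rotation":[0,0,0]},{"claw":0,"travel":[0,0,0],"rotation":[0,0,0]},{"claw":0,"travel":[0,0,0],"rotation":[0,0,0]}]'
```

```text
time_s: 6.12
tcp_pos: [611.4, -224.9, 185.0]
eef_rot: [-3.141, -0.001, 1.617]
force: [0.6, -0.1, 0.8]
finger_gap: 0.007
grasp_force: 0.2
```

The force has dropped away, so the pawl has probably snapped. I'll retreat upward and check.

```bash
python3 -m pendant '[{"claw":0,"travel":[0,0,-2.5],"rotation":[0,0,0]},{"claw":0,"travel":[0,0,-2.5],"rotation":[0,0,0]},{"claw":0,"travel":[0,0,-2.5],"rotation":[0,0,0]},{"claw":0,"travel":[0,0,-3],"rotation":[0,0,0]},{"claw":0,"travel":[0,0,-3],"rotation":[0,0,0]},{"claw":0,"travel":[0,0,0],"rotation":[0,0,0]}]'
python3 - <<'E'
from h import *
p=arm.capture('wrist');s=arm.capture('scene')
a=cv2.resize(p['color'][0:260,200:440],(554,600),interpolation=2)
b=cv2.resize(s['color'][130:260,215:345],(0,0),fx=600/130/2.4,fy=600/130/2.4,interpolation=2)
o=np.zeros((600,800,3),np.uint8);o[:,:554]=a;o[:b.shape[0],554:554+b.shape[1]]=b[:,:246]
cv2.imwrite('pics/w2.png',o);print(proj(p,[[612,-224,177],[612.5,-223,155]]))
E
```

```text
time_s: 6.62
tcp_pos: [613.8, -226.1, 328.3]
eef_rot: [3.132, 0.005, 1.617]
force: [-0.1, -0.0, 1.8]
finger_gap: 0.007
grasp_force: 0.0
[[313.56294072 181.89001727]
 [314.01344495 176.24111537]]
```

View pics/w2.png

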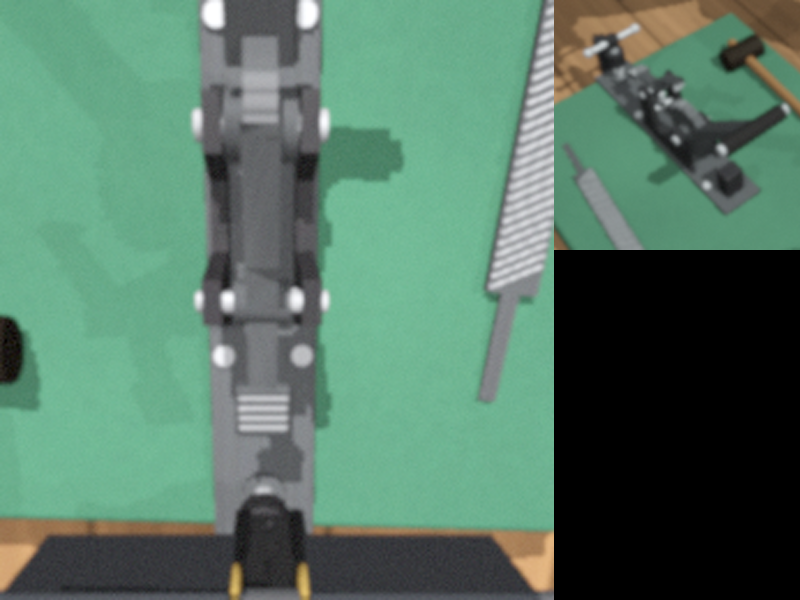

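The tab sits lower, at about row 178 (free prediction 176, seated prediction 182), and the pawl nose is raised. So the pawl is free and the arm is still raised. Next I go above the crossbar.

```bash
python3 -m pendant '[{"claw":0,"travel":[2.5,0,-1],"rotation":[0,0,0]},{"claw":0,"travel":[3.5,0,0],"rotation":[0,0,0]},{"claw":0,"travel":[3.5,0,0],"rotation":[0,0,0]},{"claw":0,"travel":[3.5,0,0],"rotation":[0,0,0]},{"claw":0,"travel":[3.5,0,0],"rotation":[0,0,0]},{"claw":0,"travel":[3.5,0,0],"rotation":[0,0,0]},{"claw":0,"travel":[3.5,0,0],"rotation":[0,0,0]},{"claw":0,"travel":[2.5,-0.1,0],"rotation":[0,0,0]},{"claw":0,"travel":[1.5,0,0],"rotation":[0,0,0]},{"claw":0,"travel":[0,0,0],"rotation":[0,0,0]},{"claw":0,"travel":[0,0,0],"rotation":[0,0,0]}]'
python3 - <<'E'
from h import *
p=arm.capture('top'); st=arm.read_state(); print(st['tcp_pos'])
s=arm.capture('scene')
for q in (p,s):
  print(proj(q,[np.array(st['tcp_pos'])-[0,0,25]]))
  for m in arm.masks_of('crossbar',q)[:2]: print(m['conf'],m['extent'])
cv2.imwrite('pics/s3.png',cv2.resize(s['color'][110:260,200:400],(800,600),interpolation=2))
E
```

```text
time_s: 7.63
tcp_pos: [597.2, 50.1, 328.6]
eef_rot: [-3.139, 0.0, 1.619]
force: [-0.5, -1.0, 0.2]
finger_gap: 0.002
grasp_force: 0.0
[597.4169232   49.18594841 328.8556888 ]
[[305.76189281 179.64073571]]
0.79 [330.0, 181.2, 379.7, 192.8]
0.49 [370.8, 176.4, 414.4, 187.8]
[[317.73039378 185.95284715]]
0.67 [271.5, 183.7, 337.8, 214.6]
0.36 [229.8, 145.2, 337.8, 241.3]
```

View pics/s3.png

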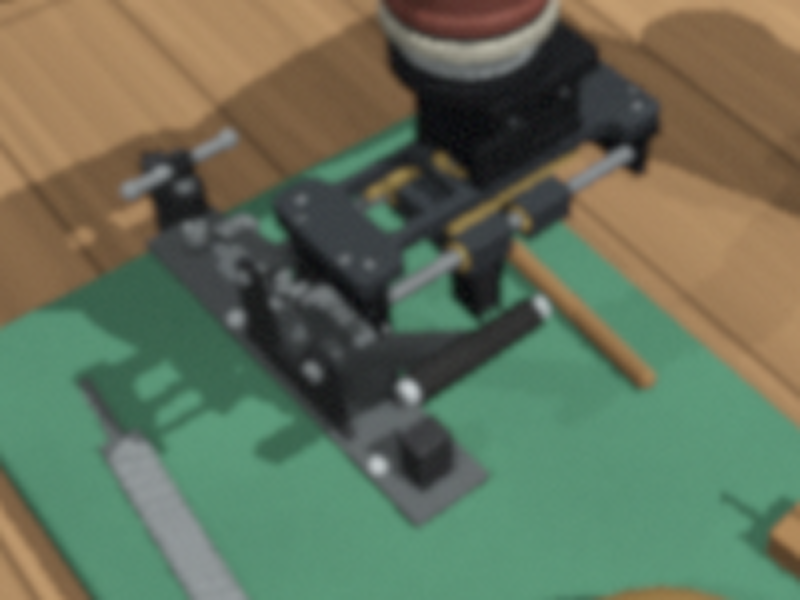

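The tip is just above the middle of the crossbar, at crop (478,310) with the bar's middle at (475,347). I'll push down along the arc.

```bash
python3 -m pendant '[{"claw":0,"travel":[0,0,1],"rotation":[0,0,0]},{"claw":0,"travel":[0,0,1],"rotation":[0,0,0]},{"claw":0,"travel":[0,0,0.7],"rotation":[0,0,0]},{"claw":0,"travel":[0.45,0,0.6],"rotation":[0,0,0]},{"claw":0,"travel":[0.45,0,0.6],"rotation":[0,0,0]},{"claw":0,"travel":[0.45,0,0.6],"rotation":[0,0,0]},{"claw":0,"travel":[0.45,0,0.6],"rotation":[0,0,0]},{"claw":0,"travel":[0,0,0],"rotation":[0,0,0]}]'
```

```text
time_s: 8.5
tcp_pos: [597.0, 68.7, 278.3]
eef_rot: [-3.141, -0.001, 1.618]
force: [0.6, -0.5, -0.1]
finger_gap: 0.002
grasp_force: 0.0
```

```bash
python3 -m pendant '[{"claw":0,"travel":[0.35,0,0.6],"rotation":[0,0,0]},{"claw":0,"travel":[0.35,0,0.6],"rotation":[0,0,0]},{"claw":0,"travel":[0.35,0,0.6],"rotation":[0,0,0]},{"claw":0,"travel":[0.35,0,0.65],"rotation":[0,0,0]},{"claw":0,"travel":[0.25,0,0.65],"rotation":[0,0,0]},{"claw":0,"travel":[0.25,0,0.65],"rotation":[0,0,0]},{"claw":0,"travel":[0.25,0,0.65],"rotation":[0,0,0]},{"claw":0,"travel":[0.25,0,0.65],"rotation":[0,0,0]},{"claw":0,"travel":[0,0,0],"rotation":[0,0,0]}]'
```

```text
time_s: 9.25
tcp_pos: [596.0, 93.5, 228.5]
eef_rot: [3.141, -0.002, 1.618]
force: [-0.3, 1.9, 1.0]
finger_gap: 0.005
grasp_force: 0.5
```

Run:
```python
from h import *
s=arm.capture('scene')
cv2.imwrite('pics/s4.png',cv2.resize(s['color'][110:260,200:400],(800,600),interpolation=2))
```

```text
(no output)
```

View pics/s4.png

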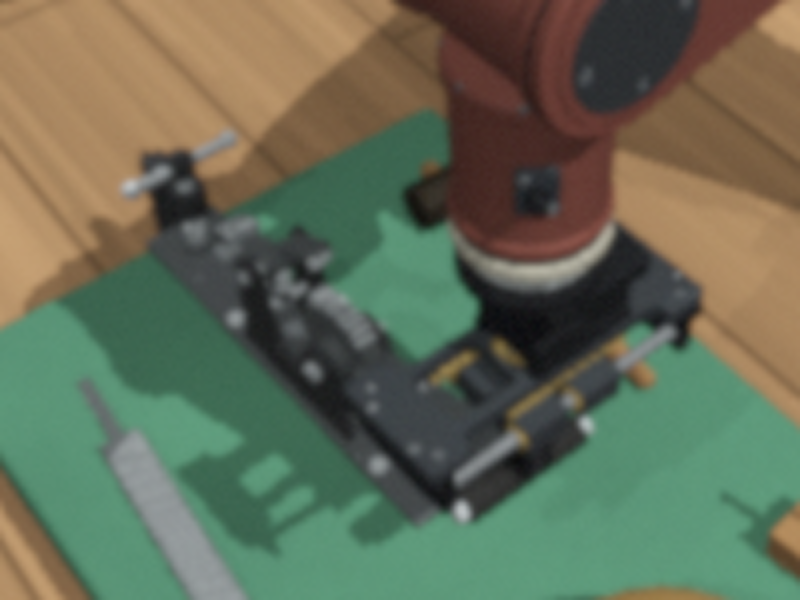

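The bar is following the tool down, with its ends now at crop (462,510) and (585,425). I'll continue to the stop.

```bash
python3 -m pendant '[{"claw":0,"travel":[0.2,0,0.7],"rotation":[0,0,0]},{"claw":0,"travel":[0.2,0,0.7],"rotation":[0,0,0]},{"claw":0,"travel":[0.1,0,0.7],"rotation":[0,0,0]},{"claw":0,"travel":[0.1,0,0.7],"rotation":[0,0,0]},{"claw":0,"travel":[0,0,0.7],"rotation":[0,0,0]},{"claw":0,"travel":[0,0,0.7],"rotation":[0,0,0]},{"claw":0,"travel":[0,0,0.5],"rotation":[0,0,0]},{"claw":0,"travel":[0,0,0.5],"rotation":[0,0,0]},{"claw":0,"travel":[0,0,0],"rotation":[0,0,0]}]'
```

```text
time_s: 10.05
tcp_pos: [595.6, 97.3, 176.1]
eef_rot: [-3.141, 0.0, 1.617]
force: [0.5, 0.7, 0.7]
finger_gap: 0.003
grasp_force: 0.3
```

```bash
python3 -m pendant '[{"claw":0,"travel":[0,0,0.3],"rotation":[0,0,0]},{"claw":0,"travel":[0,0,0.3],"rotation":[0,0,0]},{"claw":0,"travel":[0,0,0],"rotation":[0,0,0]},{"claw":0,"travel":[0,0,0],"rotation":[0,0,0]}]'
```

```text
time_s: 10.38
tcp_pos: [595.7, 97.4, 171.2]
eef_rot: [-3.141, -0.0, 1.617]
force: [-2.1, 2.6, 5.5]
finger_gap: 0.004
grasp_force: 2.5
```

```bash
python3 -m pendant '[{"claw":0,"travel":[0,0,0.2],"rotation":[0,0,0]},{"claw":0,"travel":[0,0,0.1],"rotation":[0,0,0]},{"claw":0,"travel":[0,0,0],"rotation":[0,0,0]},{"claw":0,"travel":[0,0,0],"rotation":[0,0,0]}]'
```

```text
time_s: 10.72
tcp_pos: [595.8, 97.5, 170.9]
eef_rot: [3.141, -0.0, 1.617]
force: [-8.7, 2.1, 18.8]
finger_gap: 0.002
grasp_force: 9.4
```

The arm is on the stop: the force rose to 18.8 N with no further motion. I'll retreat and check.

```bash
python3 -m pendant '[{"claw":0,"travel":[0,0,-2],"rotation":[0,0,0]},{"claw":0,"travel":[0,0,-3],"rotation":[0,0,0]},{"claw":0,"travel":[0,0,-3],"rotation":[0,0,0]},{"claw":0,"travel":[0,0,-3],"rotation":[0,0,0]},{"claw":0,"travel":[0,0,-3],"rotation":[0,0,0]},{"claw":0,"travel":[0,0,0],"rotation":[0,0,0]},{"claw":0,"travel":[0,0,0],"rotation":[0,0,0]},{"claw":0,"travel":[0,0,0],"rotation":[0,0,0]}]'
python3 - <<'E'
from h import *
s=arm.capture('scene')
cv2.imwrite('pics/s5.png',cv2.resize(s['color'][110:290,200:440],(800,600),interpolation=2))
ux=np.array([-.0475,.9989,0]);uy=np.array([-.9989,-.0475,0]);h=np.array([606,-91.2,135])
for th in (0,.05,.1,.16):
  c=h+190*(np.cos(th)*ux+np.sin(th)*np.array([0,0,1]))
  print(th,((proj(s,[c-48*uy,c+48*uy])-[200,110])*10/3).round())
E
```

```text
time_s: 11.38
tcp_pos: [595.3, 96.9, 306.8]
eef_rot: [-3.14, 0.001, 1.616]
force: [-0.2, 0.5, -0.7]
finger_gap: 0.003
grasp_force: 0.0
0 [[388. 480.]
 [486. 409.]]
0.05 [[387. 473.]
 [486. 402.]]
0.1 [[386. 466.]
 [486. 394.]]
0.16 [[384. 456.]
 [485. 384.]]
```

View pics/s5.png

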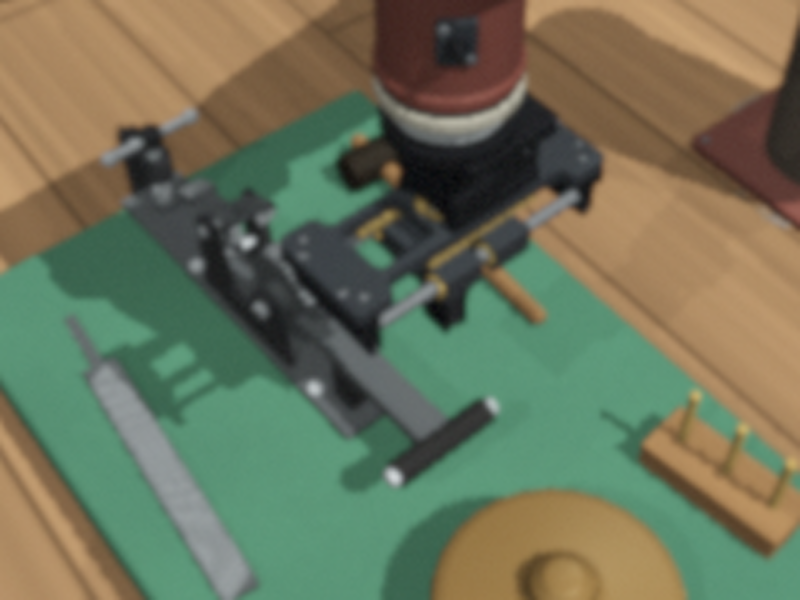

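The crossbar ends are at crop (395,477) and (490,407), which matches level. The bystanders show no sign of having moved, and the robot is clear of everything.

```bash
python3 -c "
from workcell import arm
print(arm.sign_off())"
```

```text
the job is handed in; nothing more can be done
None
```

The pawl was pressed free, the arm was pushed down level onto its stop post, and the job was handed in at about 11.5 s; sign-off returned no verdict.

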